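# Unlatch the chip guard and swing its gate open

## Task

Open the gate of the chip guard so that the casting inside can be taken out. A rubber buffer presses the latch bar outwards under its keeper plate: with a light lift on the knob, ease the gate inwards until the bar comes under the throat of the plate, and lift it out of the catch without forcing it. Then swing the gate wide open, square to the guard's front or a little further, and leave it standing there with the bar let down again and everything else on the table undisturbed.

Things in the scene. Friction and masses are not known exactly. Their poses are not given: they have to be found in the camera images.
- guard: open-topped chip guard fixed to the table, 290 x 310 mm: four aluminium profile posts 30 mm square and 179 mm high, clear panels on three sides, a gate in the fourth; a deburring motor (up to 146 mm high) and a casting stand inside. Origin on the table, midway between the two gate posts. x points into the guard (the gate opens towards -x), y along the shut gate towards its hinge, z up
- gate (a joint): angle (rad) of the gate about its upright hinge line: about 0 when latched, negative when pushed in, growing as it swings out towards the guard's -x (clockwise seen from above), stop at 1.9. Profile frame with clear panel, 236 mm wide, 20 mm thick, 20 to 160 mm above the table, 0.6 to 0.9 kg. The hinge has slight friction: the gate stays where it is left
- hinge_line (a point): point on the gate's hinge line, 222 mm above the table; at guard x -15, y 120 mm. The line is flush with the gate's outer face
- buffer_face (a point): face of the round rubber buffer (16 mm) behind the gate, 226 mm from the hinge line. It presses the latched gate outwards with 5 to 6 N, and 0.55 N more for each mm that it is pushed in; it no longer touches once the gate has opened by 2 degrees
- latch (a joint): angle (rad) of the latch bar about its pivot on the gate: 0 hanging down at rest in its staple (so also in the catch), growing as the free end is lifted, stop at 0.25. Held by the keeper plate it lifts only 0.013; from 0.16 on it is above the plate and the gate can swing out. Flat steel 187 x 16 x 6 mm on the gate's outer side, 0.15 to 0.25 kg with its knob; 1 to 2 N at the knob lifts it; it drops when let go
- pivot (a point): pivot of the latch bar: 100 mm from the hinge line along the gate, 20 mm outside the gate's outer face, 150 mm above the table
- knob (a point): centre of the ball knob: black plastic, 30 mm in diameter, on an upright 8 mm stem on the latch bar. At rest 105 mm from the pivot along the gate, away from the hinge, and 72 mm above it: 205 mm from the hinge line, 222 mm above the table, higher than all round it. It moves on a circle about the pivot: with the bar at 0.2 rad it has risen 19 mm and moved 16 mm towards the hinge
- catch: steel catch on the latch post, 260 mm from the hinge line: a pocket in which the bar's free end lies, topped by a keeper plate. Origin at the middle of the latched bar's cross-section; x into the guard, z up. The bar lies against the outer wall of the pocket; its back wall stops the bar after 13.5 mm (10.6 mm at the knob). Bar, catch and plate bend if pressed together with over 15 N
- keeper_top (a point): top of the keeper plate, 16 mm above the bar's middle, over the pocket. The plate is 6 mm thick, 2 mm above the bar, with a throat 2.2 mm wider than the bar, through which the bar can be lifted. The plate is screwed through slots at an unknown setting: the bar comes under the throat after 2 to 11 mm of push (1.5 to 9 mm at the knob); pushed further it lies under the plate's rear jaw
- casting0: aluminium casting, 74 mm square flange with a 62 mm cup, 56 mm high, on the black tray; to be left alone; origin under its centre
- casting1: aluminium casting, 74 mm square flange with a 62 mm cup, 56 mm high, on the black tray; to be left alone; origin under its centre
- casting2: aluminium casting, 74 mm square flange with a 62 mm cup, 56 mm high, on the black tray; to be left alone; origin under its centre
- casting3: aluminium casting, 74 mm square flange with a 62 mm cup, 56 mm high, on the table; to be left alone; origin under its centre
- caliper: digital caliper lying on the table, 200 mm long; to be left alone
- chip_brush: hand brush lying on the table; to be left alone
- hexkey: hex key lying on the table, 110 mm long; to be left alone

How it is judged (in metres and radians):
On the way, in this order (a step that is already met when the one before it is completed fails the run):
1. the latch bar is lifted out of the catch while the gate is still shut (value of joint latch above 0.13 rad and value of joint gate below 0.06 rad), for 0.05 s.
2. the gate is swung wide open (value of joint gate above 1.4 rad), for 0.1 s.
At the end, for the whole second after the job is handed in: The gate stands open by at least 1.4 rad (80 degrees) and at rest, let go, with the latch bar down again (within 0.04 rad of its rest) (value of joint gate above 1.4 rad and value of joint latch below 0.04 rad and velocity of joint gate between -0.05 and 0.05 rad/s); the robot touches nothing.
It fails at once if the latch bar is pressed against its catch with more than 15 N (contact force between latch and catch above 15 N).
It fails at once if a bystander is moved by more than 15 mm (distance of any of casting0, casting1, casting2, casting3, caliper, chip_brush, hexkey from where it was at the start of the episode above 0.015 m).
It also fails if it takes over 70 s, if anything falls off the work surface, if the arm or the gripper's body presses on something with over 40 N, if the wrist force passes 120 N, or if a joint passes its speed limit or range.

## Robot

A 7-joint arm with a two-finger parallel gripper is mounted at the origin on the work surface. World frame = base frame: x ahead of the robot, y to its left, z up, the work surface at z = 0. Lengths are in mm, angles in rad, forces in N, time in s.
With the tool pointing down it reaches from about 425 to 875 mm from the base axis. Payload 8.4 kg.
Tool frame: the origin (TCP) lies at the very end of the fingers, on their centre line; the grasp point (between the pads) lies 19 mm behind it; z points along the fingers, x is the direction in which the jaws open and shut, and the axes are right-handed (so a half turn about z gives the same grasp; the last joint's range is limited). The gripper opens to 87 mm and grips with 3 to 60 N. Pads are 19 mm wide; open, the fingers measure 117 mm over their backs; the gripper's body (75 mm by 190 mm) begins 51 mm behind the grasp point.
Start: joints at [1.188, 0.333, 0.04, 1.465, -0.013, 1.343, -0.059], TCP at [181.982, -623.976, 222.546] pointing down, gripper open.
Joint ranges: [-2.58, 2.58], [-0.38, 2.09], [-1.3, 1.39], [0.25, 2.4], [-1.5, 4.64], [0.08, 2.09], [-2.65, 2.65]. Speed limits (rad/s): [2.22, 2.22, 2.79, 2.79, 3.14, 3.14, 3.14].

## Interface

Orientations are given as a unit quaternion [w, x, y, z].
In Python, from station import bot gives the robot as it stands.
- The arm moves only by the tool servo_tool, never from a script. Its argument "targets" is text: rows parted by semicolons, each of 7 numbers parted by spaces: the shift along the tool's x, y, z in mm, then the turn, a rotation vector about the tool's x, y, z in rad, then the opening, from 0 (shut) to 1 (fully open). In form: dx dy dz wx wy wz hand; .... A call has 1 to 12 rows; each row shifts and turns the commanded pose from where the row before left it, along the tool's axes as they then stand; what a row does not reach is not made up. A row lasts 1/8 s, in which the tool goes at most 62.5 mm and 10.7 degrees, less where a joint would pass 70% of its speed; a pose out of reach is approached as far as the arm can. A call with a gripper value outside its range is refused whole. The fingers move at their own pace and stop on an object; the grip force is fixed at half the most. Time passes only in rows, so rows that do not move let the fingers close. It gives the time, the measured TCP pose, the force and the opening at its end, in the units of the state.
- bot.state(): the state, without advancing time (a new reading comes with each control period).
- bot.capture(name): name is "side" or "top"; returns a dict with "frame" (400x640x3 uint8, red, green, blue), "camera_matrix" (3x3 intrinsics, pixels), "eye" and "rotation" of the camera in the world. Camera axes: x right, y down, z forward; pixel columns grow to the right and rows downward; lengths in mm; the calibration is good to about 2 mm. A picture is of the moment at which its call begins. There is no depth.
- bot.hand_in(): hands the job in, once; it reports no verdict.
Trained networks look in the newest picture that a camera, given by its name, has taken for a name from the list of things; names that differ only in an ending like _2 or _b are one class to them, and where a whole thing is asked for, a point or a joint stands for the part that bears it (a point fixed in the world has none). Each returns a list of dicts, best first, with "p" (0 to 1); they miss things now and then, are a little off and sometimes report something else, mostly with a low value. They report only what shows in the picture. A call takes as long as a camera call.
- bot.silhouettes(camera, name): "pixels" (400x640 bool, what is visible of it) and "extent" ([left, top, width, height] in pixels, round what is visible of it).
The state is a dict: "time": time; "joint_positions": joint angles; "qd": joint speeds; "effort": joint torques, N m; "eef_pos": TCP position; "orientation": TCP orientation; "ft_force": force on the tool from outside, world axes, zero at the start; "moment": the same for the moment, N m; "gripper_width": finger opening in mm.
Only numpy, scipy, OpenCV 4.12 (cv2) and the standard library are available. Lean on these libraries where they do the work, as an engineer would, in place of code of your own. Each camera call takes 0.05 s, during which the arm holds its last target. There are 200 camera calls.

## Working session

There is one attempt and no reset: what is moved stays moved. The work goes in short steps, Python scripts to look and compute and a tool call to move; the robot and the scene stay as the last step left them, time stands still between calls to the robot, and variables do not carry over. Pictures are saved under pics/ and viewed, about 8 in all and at most 12, crops included, and the job is handed in when it is done.

Besides the shell and the picture viewer there is one more tool, called by a JSON object that holds its "name" and its "arguments". servo_tool: Moves the arm, as the interface text tells. Its arguments: {"type":"object","properties":{"targets":{"type":"string"}},"required":["targets"]}

```bash
mkdir -p pics
cat > h.py <<'E'
from station import bot
import numpy as np, cv2
def cap(n,f=None):
    c=bot.capture(n)
    if f: cv2.imwrite('pics/'+f,cv2.cvtColor(c['frame'],cv2.COLOR_RGB2BGR))
    return c
def ray(c,uv):
    K=np.array(c['camera_matrix']);R=np.array(c['rotation'])
    d=R@np.linalg.solve(K,[uv[0],uv[1],1]); return np.array(c['eye']),d/np.linalg.norm(d)
def proj(c,p):
    K=np.array(c['camera_matrix']);R=np.array(c['rotation'])
    q=K@(R.T@(np.array(p)-np.array(c['eye']))); return q[:2]/q[2]
def atz(c,uv,z):
    e,d=ray(c,uv); return e+d*(z-e[2])/d[2]
def tri(c1,u1,c2,u2):
    e1,d1=ray(c1,u1);e2,d2=ray(c2,u2)
    s=np.linalg.lstsq(np.c_[d1,-d2],e2-e1,rcond=None)[0]
    a=e1+s[0]*d1;b=e2+s[1]*d2; return (a+b)/2,np.linalg.norm(a-b)
def cen(m): 
    y,x=np.nonzero(m); return np.array([x.mean(),y.mean()])
E
python3 - <<'E'
from h import *
C={n:cap(n,n+'0.png') for n in('side','top')}
for n in C:
    print(n,np.round(C[n]['eye']),np.round(C[n]['rotation'],2).tolist())
    for k in('knob','gate','latch','guard','catch','keeper_top','buffer_face','casting3','caliper','chip_brush','hexkey'):
        for s in bot.silhouettes(n,k)[:2]: print(n,k,round(s['p'],2),s['extent'],cen(s['pixels']).round(1))
print(bot.state())
E
```

```text
side [299. 718. 884.] [0.05, -0.1, 0.92, -0.38]
side knob 0.61 [285.7, 162.8, 23.7, 31.0] [298.9 171.9]
side gate 0.89 [280.0, 145.8, 40.4, 79.0] [300.  180.6]
side latch 0.8 [283.9, 165.9, 28.6, 31.0] [300.1 175.4]
side guard 0.82 [275.0, 115.4, 124.4, 122.3] [337.2 171.7]
side catch 0.6 [310.0, 194.4, 14.7, 14.4] [317.  201.9]
side casting3 0.92 [221.5, 302.6, 39.7, 45.5] [240.6 322.5]
side casting3 0.71 [398.6, 162.5, 11.1, 23.4] [403.3 174.4]
side caliper 0.61 [329.2, 278.9, 69.5, 45.6] [371.1 300.4]
side caliper 0.39 [284.8, 162.7, 25.0, 33.9] [299.2 174. ]
side chip_brush 0.41 [373.5, 136.5, 20.7, 20.1] [383.5 144.2]
side chip_brush 0.37 [312.6, 194.6, 12.5, 15.9] [317.1 201.5]
side hexkey 0.66 [340.6, 332.2, 19.7, 49.0] [354.7 354.8]
side hexkey 0.54 [372.0, 135.0, 31.7, 29.5] [383.1 144. ]
top [ 200.   -3. 1471.] [0.08, -0.69, 0.71, -0.08]
top gate 0.74 [305.0, 155.1, 71.4, 57.7] [342.7 184.9]
top latch 0.46 [309.4, 167.5, 39.0, 36.2] [324.9 187.2]
top guard 0.94 [302.1, 145.8, 150.4, 139.6] [372.4 215. ]
top guard 0.43 [314.2, 154.7, 59.9, 60.6] [344.2 185. ]
top catch 0.39 
[... 458 characters left out ...]
e': 1.2, 'joint_positions': array([ 1.18778776,  0.33321669,  0.03986507,  1.4653828 , -0.01341687,
        1.34331461, -0.05855324]), 'qd': array([ 0.0004549 ,  0.0001589 , -0.00223009, -0.00106678, -0.0011612 ,
       -0.0005691 ,  0.00060643]), 'effort': array([ 1.10085377e-04, -6.56119967e+01,  1.33305643e+00, -4.04062808e+01,
       -5.98290050e-02,  3.52515501e-02,  3.18549667e-05]), 'eef_pos': array([ 182.01652493, -623.96728308,  222.54303278]), 'orientation': array([-3.00413343e-05,  7.99988013e-01, -6.00015981e-01, -1.37908513e-05]), 'ft_force': array([0.5990419 , 0.09666371, 0.26448363]), 'moment': array([-0.04447088,  0.07830668,  0.021737  ]), 'gripper_width': 86.92352297153127}
```

```bash
ls; ls pics
```

```text
h.py
pics
side0.png
top0.png
```

```bash
python3 - <<'E'
s=open('h.py').read()
s=s.replace("R=np.array(c['rotation'])","R=Rot.from_quat(np.roll(c['rotation'],-1)).as_matrix()").replace("import numpy as np, cv2","import numpy as np, cv2\nfrom scipy.spatial.transform import Rotation as Rot")
open('h.py','w').write(s)
import cv2,numpy as np
a=cv2.imread('pics/side0.png');b=cv2.imread('pics/top0.png')
cv2.imwrite('pics/v1.png',cv2.resize(a[100:250,250:450],None,fx=4,fy=4,interpolation=2))
cv2.imwrite('pics/v2.png',cv2.resize(b[120:320,150:480],None,fx=2.4,fy=2.4,interpolation=2))
E
python3 - <<'E'
from h import *
S=cap('side');T=cap('top')
print(S['camera_matrix'],T['camera_matrix'])
print('tcp proj',proj(S,bot.state()['eef_pos']),proj(T,bot.state()['eef_pos']))
for uv in[(299,168)]:print('knob side@222',atz(S,uv,222))
print('gate top',[atz(T,u,160).round() for u in[(305,212),(376,155)]])
print('guard top',[atz(T,u,179).round() for u in[(302,215),(372,146),(452,215),(372,285)]])
E
```

```text
[[366.5485803    0.         322.56783317]
 [  0.         366.5485803  198.11707347]
 [  0.           0.           1.        ]] [[451.73605054   0.         317.18720211]
 [  0.         451.73605054 205.75060303]
 [  0.           0.           1.        ]]
tcp proj [435.17196076  78.04433714] [545.21707505 309.8613659 ]
knob side@222 [544.69000635 -23.53879395 222.        ]
gate top [array([480.,  20., 160.]), array([ 653., -200.,  160.])]
guard top [array([467.,  29., 179.]), array([ 676., -186.,  179.]), array([ 457., -409.,  179.]), array([ 261., -165.,  179.])]
```

View pics/v1.png

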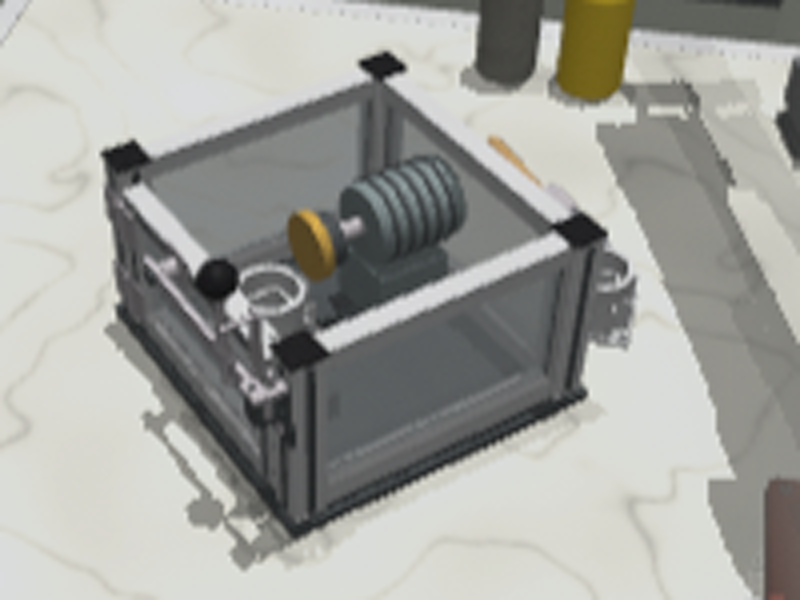

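View pics/v2.png

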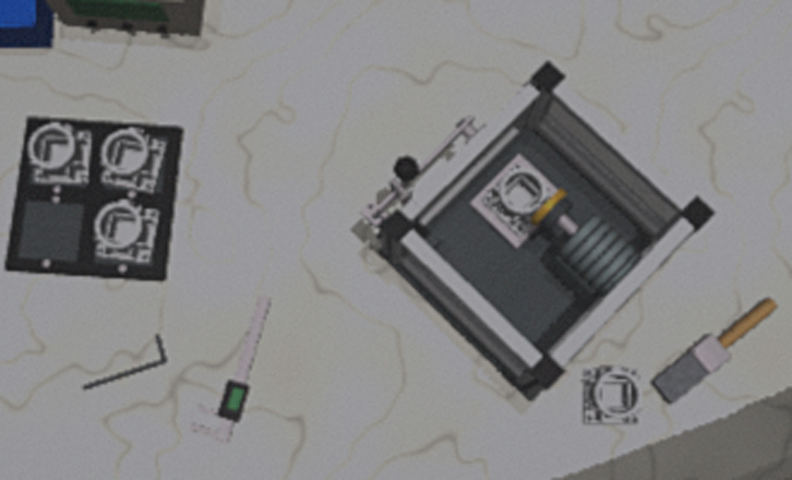

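Run:
```python
from h import *
S=cap('side');T=cap('top')
def dark(c,u,r):
    f=c['frame'].max(2).astype(int);h,w=f.shape
    yy,xx=np.mgrid[:h,:w]
    m=((f<60)&((xx-u[0])**2+(yy-u[1])**2<r*r)).astype(np.uint8)
    n,l,st,ce=cv2.connectedComponentsWithStats(m);i=1+np.argmin([((ce[j]-u)**2).sum()-st[j,4]*.1 for j in range(1,n)]);return ce[i],st[i]
k1=dark(S,(304.25,170),7);k2=dark(T,(318.75,190.4),7);print(k1,k2)
P,e=tri(S,k1[0],T,k2[0]);print('knob',P.round(1),e)
P4=[]
for n,u1,u2 in(('latchp',(325,187.5),(316.25,212.9)),('hingep',(281.2,139.5),(377.9,152.1)),('far hinge',(345.5,116.5),(440.4,208.3)),('far latch',(395,158),(377,274))):
    P,e=tri(S,u1,T,u2);print(n,P.round(1),round(e,1),atz(T,u2,179).round(1),atz(S,u1,179).round(1)); P4.append(P)
P4=np.array(P4);y=P4[1]-P4[0];print(np.linalg.norm(y),np.degrees(np.arctan2(y[1],y[0])),np.linalg.norm(P4[2]-P4[1]),(P4[1]+P4[0])/2)
x=P4[2]-P4[1];print(np.degrees(np.arctan2(x[1],x[0])))
```

```text
(array([303.47058824, 169.75294118]), array([298, 165,  11,  11,  85], dtype=int32)) (array([318.90540541, 190.18918919]), array([314, 186,  11,  10,  74], dtype=int32))
knob [531.  -21.5 219.5] 0.9504586670323205
latchp [471.5 -12.8 172.4] 5.2 [472.8 -12.7 179. ] [467.3  -5.6 179. ]
hingep [ 657.6 -203.9  173.6] 0.4 [ 655.9 -203.   179. ] [ 654.6 -196.8  179. ]
far hinge [ 477.7 -378.6  173.7] 3.2 [ 478.2 -377.1  179. ] [ 474.8 -370.   179. ]
far latch [ 289.8 -181.3  174.6] 4.4 [ 291.7 -180.8  179. ] [ 287.7 -175.3  179. ]
266.7494723591232 -45.75826996097873 250.75637930401146 [ 564.54968274 -108.34331583  173.00900081]
-135.83744501511995
```

```bash
cat >> h.py <<'E'
def pose():
    s=bot.state(); return np.array(s['eef_pos']),Rot.from_quat(np.roll(s['orientation'],-1))
def down(yaw): # tool z down, tool x at yaw (deg)
    h=np.radians(yaw)/2; return Rot.from_quat([np.cos(h),np.sin(h),0,0])
def plan(pts,hand):
    """pts: list of (xyz,yaw deg,rows); prints rows"""
    p,R=pose();out=[]
    for q,yaw,n in pts:
        q=np.array(q,float);Rt=down(yaw);rv=(R.inv()*Rt).as_rotvec();p0,R0=p,R
        for i in range(1,n+1):
            R1=R0*Rot.from_rotvec(rv*i/n);p1=p0+(q-p0)*i/n
            d=R.inv().apply(p1-p);w=(R.inv()*R1).as_rotvec()
            out.append(' '.join('%g'%round(v,1) for v in d)+' '+' '.join('%g'%round(v,3) for v in w)+' %g'%hand);p,R=p1,R1
    print(len(out),'; '.join(out))
def st():
    s=bot.state();R=pose()[1].as_matrix();print('t',round(s['time'],2),'p',s['eef_pos'].round(1),'xyaw',np.degrees(np.arctan2(R[1,0],R[0,0])).round(1),'z',R[:,2].round(3),'F',s['ft_force'].round(2),'w',round(s['gripper_width'],1),'q',s['joint_positions'].round(2))
E
python3 - <<'E'
from h import *
plan([((200,-570,300),-73.7+12,2),((531,-21.5,300),44.2,12)],0.8)
E
```

```text
14 -23.4 -16.2 -38.7 -0 0 -0.105 0.8; -21.6 -18.6 -38.7 -0 0 -0.105 0.8; -27.2 -46 -0 0 0 -0.154 0.8; -19.8 -49.6 -0 0 0 -0.154 0.8; -12 -52 -0 0 0 -0.154 0.8; -3.8 -53.2 -0 0 0 -0.154 0.8; 4.4 -53.2 -0 0 0 -0.154 0.8; 12.5 -51.9 -0 0 0 -0.154 0.8; 20.3 -49.4 -0 0 0 -0.154 0.8; 27.6 -45.7 -0 0 0 -0.154 0.8; 34.3 -40.9 -0 0 0 -0.154 0.8; 40.2 -35.1 -0 0 0 -0.154 0.8; 45.1 -28.6 -0 0 0 -0.154 0.8; 49 -21.3 -0 0 0 -0.154 0.8
```

{"name": "servo_tool", "arguments": {"targets": "-23 -16 -39 0 0 -0.105 0.8; -22 -19 -39 0 0 -0.105 0.8; -27 -46 0 0 0 -0.154 0.8; -20 -50 0 0 0 -0.154 0.8; -12 -52 0 0 0 -0.154 0.8; -4 -53 0 0 0 -0.154 0.8; 4 -53 0 0 0 -0.154 0.8; 12 -52 0 0 0 -0.154 0.8; 20 -49 0 0 0 -0.154 0.8; 28 -46 0 0 0 -0.154 0.8; 34 -41 0 0 0 -0.154 0.8; 40 -35 0 0 0 -0.154 0.8"}}

```text
time: 2.9
eef_pos: [475.4, -111.0, 300.9]
orientation: [0.0, 0.973, 0.232, 0.0]
ft_force: [-0.0, -0.5, -0.4]
gripper_width: 69.6
```

{"name": "servo_tool", "arguments": {"targets": "45 -29 0 0 0 -0.154 0.8; 49 -21 0 0 0 -0.154 0.8; 0 0 0 0 0 0 0.8; 0 0 0 0 0 0 0.8"}}

```text
time: 3.4
eef_pos: [529.7, -21.5, 300.4]
orientation: [0.0, 0.927, 0.376, -0.0]
ft_force: [-0.3, 0.1, -0.4]
gripper_width: 69.8
```

Run:
```python
from h import *
S=cap('side','s1.png');T=cap('top','t1.png');st()
a=cv2.cvtColor(S['frame'],4)[90:240,230:430]
cv2.imwrite('pics/v3.png',cv2.resize(a,None,fx=4,fy=4,interpolation=2))
plan([((531,-21.5,203),44.2,4)],0.8)
```

```text
t 3.5 p [529.5 -22.6 300.6] xyaw 44.0 z [-0.    -0.001 -1.   ] F [0.63 0.64 0.03] w 69.7 q [ 0.55  0.1  -0.64  1.6   0.06  1.46  0.68]
4 0.5 0.1 24.4 0 0 -0.001 0.8; 0.5 0.1 24.4 0 0 -0.001 0.8; 0.5 0.1 24.4 0 0 -0.001 0.8; 0.5 0.1 24.4 0 0 -0.001 0.8
```

View pics/v3.png

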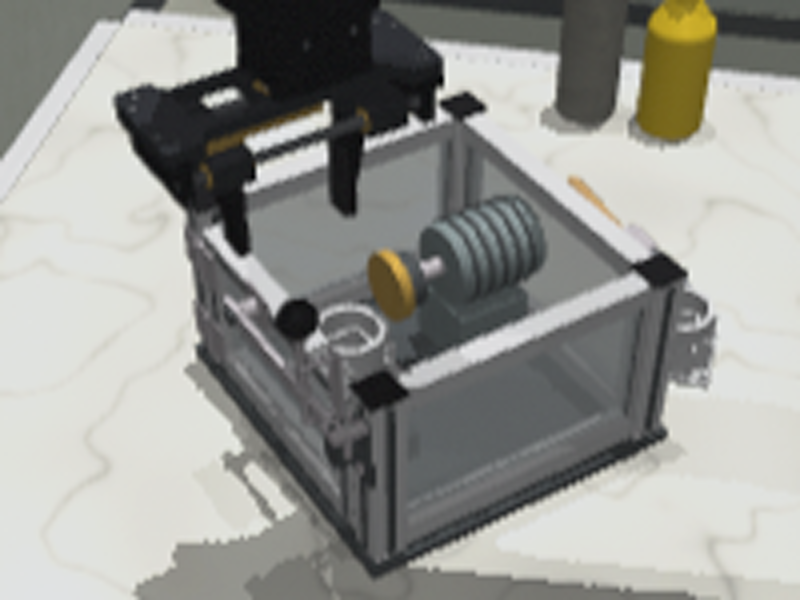

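{"name": "servo_tool", "arguments": {"targets": "1 0 25 0 0 0 0.8; 1 0 25 0 0 0 0.8; 0 0 25 0 0 0 0.8; 0 0 23 0 0 0 0.8; 0 0 0 0 0 0 0.55; 0 0 0 0 0 0 0.55"}}

```text
time: 4.25
eef_pos: [531.6, -20.3, 203.6]
orientation: [0.0, 0.927, 0.375, 0.0]
ft_force: [0.3, 0.3, 0.1]
gripper_width: 57.1
```

Run:
```python
from h import *
S=cap('side','s2.png');T=cap('top','t2.png');st()
a=cv2.resize(cv2.cvtColor(S['frame'],4)[140:215,265:340],None,fx=7,fy=7,interpolation=2)
cv2.imwrite('pics/v4.png',a)
```

```text
t 4.35 p [531.9 -20.  203.8] xyaw 44.1 z [ 0.002 -0.    -1.   ] F [0.6  0.16 0.69] w 51.3 q [ 0.54  0.16 -0.64  1.75  0.1   1.27  0.65]
```

View pics/v4.png

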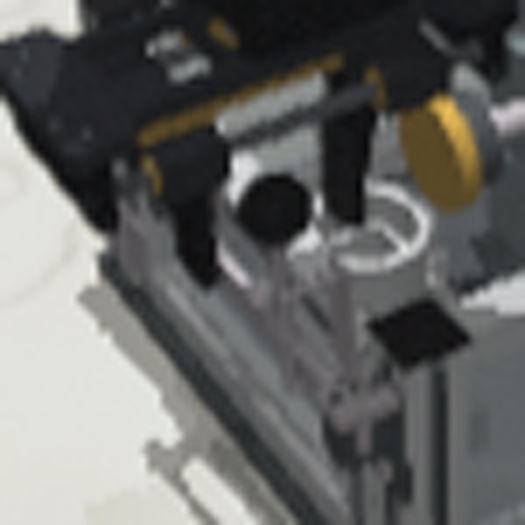

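{"name": "servo_tool", "arguments": {"targets": "0 0 0 0 0 0 0.5; 0 0 0 0 0 0 0.45; 0 0 0 0 0 0 0.42; 0 0 0 0 0 0 0.42; 0 0 0 0 0 0 0.42; 0 0 0 0 0 0 0.42"}}

```text
time: 5.1
eef_pos: [531.3, -19.6, 202.5]
orientation: [-0.0, 0.927, 0.376, -0.0]
ft_force: [-0.5, 0.2, 0.7]
gripper_width: 36.6
```

{"name": "servo_tool", "arguments": {"targets": "-1 0 0 0 0 0 0.42; -1 0 0 0 0 0 0.42; 0 0 0 0 0 0 0.42"}}

```text
time: 5.48
eef_pos: [529.8, -21.2, 202.6]
orientation: [0.0, 0.927, 0.376, -0.0]
ft_force: [0.1, -0.2, -0.2]
gripper_width: 36.6
```

{"name": "servo_tool", "arguments": {"targets": "-1 0 0 0 0 0 0.42; -1 0 0 0 0 0 0.42; 0 0 0 0 0 0 0.42"}}

```text
time: 5.85
eef_pos: [528.4, -22.5, 202.6]
orientation: [-0.0, 0.927, 0.376, -0.0]
ft_force: [-0.5, 0.0, 0.3]
gripper_width: 36.6
```

{"name": "servo_tool", "arguments": {"targets": "-1 0 0 0 0 0 0.42; 0 0 0 0 0 0 0.42"}}

```text
time: 6.1
eef_pos: [527.7, -23.2, 202.6]
orientation: [0.0, 0.927, 0.376, -0.0]
ft_force: [-0.1, -0.4, -0.5]
gripper_width: 36.8
```

{"name": "servo_tool", "arguments": {"targets": "-1 0 0 0 0 0 0.42; 0 0 0 0 0 0 0.42"}}

```text
time: 6.35
eef_pos: [527.3, -23.5, 202.6]
orientation: [-0.0, 0.927, 0.376, 0.0]
ft_force: [1.5, 1.3, -0.8]
gripper_width: 36.5
```

{"name": "servo_tool", "arguments": {"targets": "-1 0 0 0 0 0 0.42; 0 0 0 0 0 0 0.42"}}

```text
time: 6.6
eef_pos: [527.1, -23.8, 202.8]
orientation: [-0.0, 0.926, 0.376, 0.001]
ft_force: [5.5, 4.3, -2.2]
gripper_width: 36.6
```

{"name": "servo_tool", "arguments": {"targets": "-1 0 0 0 0 0 0.42; 0 0 0 0 0 0 0.42"}}

```text
time: 6.85
eef_pos: [526.5, -24.3, 202.9]
orientation: [-0.0, 0.926, 0.376, 0.001]
ft_force: [5.8, 4.2, -2.8]
gripper_width: 37.0
```

{"name": "servo_tool", "arguments": {"targets": "0 0 -1 0 0 0 0.42; 0 0 -1 0 0 0 0.42; 0 0 0 0 0 0 0.42"}}

```text
time: 7.22
eef_pos: [526.5, -24.5, 204.6]
orientation: [-0.0, 0.926, 0.376, 0.001]
ft_force: [7.4, 3.0, -4.0]
gripper_width: 36.5
```

{"name": "servo_tool", "arguments": {"targets": "-1 0 0 0 0 0 0.42; 0 0 0 0 0 0 0.42"}}

```text
time: 7.48
eef_pos: [525.9, -24.9, 204.7]
orientation: [-0.0, 0.926, 0.376, 0.001]
ft_force: [7.7, 3.7, -4.1]
gripper_width: 36.8
```

{"name": "servo_tool", "arguments": {"targets": "-0.7 0 0 0 0 0 0.42; 0 0 0 0 0 0 0.42"}}

```text
time: 7.72
eef_pos: [525.5, -25.2, 204.7]
orientation: [-0.0, 0.926, 0.377, 0.001]
ft_force: [7.9, 4.6, -4.8]
gripper_width: 36.4
```

{"name": "servo_tool", "arguments": {"targets": "-0.7 0 -0.3 0 0 0 0.42; 0 0 0 0 0 0 0.42"}}

```text
time: 7.98
eef_pos: [525.0, -25.6, 204.8]
orientation: [-0.0, 0.926, 0.377, 0.002]
ft_force: [8.9, 4.7, -6.3]
gripper_width: 36.7
```

{"name": "servo_tool", "arguments": {"targets": "-0.7 0 0 0 0 0 0.42; 0 0 0 0 0 0 0.42"}}

```text
time: 8.22
eef_pos: [524.7, -26.2, 205.2]
orientation: [-0.0, 0.926, 0.376, 0.002]
ft_force: [7.4, 4.3, -3.6]
gripper_width: 36.8
```

{"name": "servo_tool", "arguments": {"targets": "0 0 -1 0 0 0 0.42; 0 0 0 0 0 0 0.42"}}

```text
time: 8.48
eef_pos: [525.0, -26.7, 206.3]
orientation: [0.0, 0.927, 0.376, 0.002]
ft_force: [9.0, 1.8, -4.6]
gripper_width: 36.4
```

{"name": "servo_tool", "arguments": {"targets": "0 1.5 0 0 0 0 0.42; 0 0.7 -1 0 0 0 0.42; 0 0 0 0 0 0 0.42"}}

```text
time: 8.85
eef_pos: [525.9, -27.3, 207.3]
orientation: [-0.0, 0.926, 0.377, 0.001]
ft_force: [5.4, 5.5, -1.1]
gripper_width: 36.4
```

{"name": "servo_tool", "arguments": {"targets": "0 1.4 -2 0 0 0 0.42; 0 0 0 0 0 0 0.42"}}

```text
time: 9.1
eef_pos: [527.0, -28.4, 209.3]
orientation: [-0.0, 0.926, 0.377, 0.001]
ft_force: [4.8, 5.3, -1.3]
gripper_width: 36.4
```

{"name": "servo_tool", "arguments": {"targets": "0 1.4 -2 0 0 0 0.42; 0 0 0 0 0 0 0.42"}}

```text
time: 9.35
eef_pos: [528.1, -29.5, 211.4]
orientation: [-0.0, 0.926, 0.377, 0.002]
ft_force: [6.9, 4.4, -1.4]
gripper_width: 36.2
```

Run:
```python
from h import *
S=cap('side','s3.png');st()
a=cv2.resize(cv2.cvtColor(S['frame'],4)[140:215,265:340],None,fx=7,fy=7,interpolation=2)
cv2.imwrite('pics/v5.png',a)
```

```text
t 9.4 p [528.1 -29.6 211.4] xyaw 44.2 z [ 0.003  0.002 -1.   ] F [ 5.35  5.03 -1.31] w 36.9 q [ 0.56  0.14 -0.63  1.75  0.09  1.28  0.68]
```

View pics/v5.png

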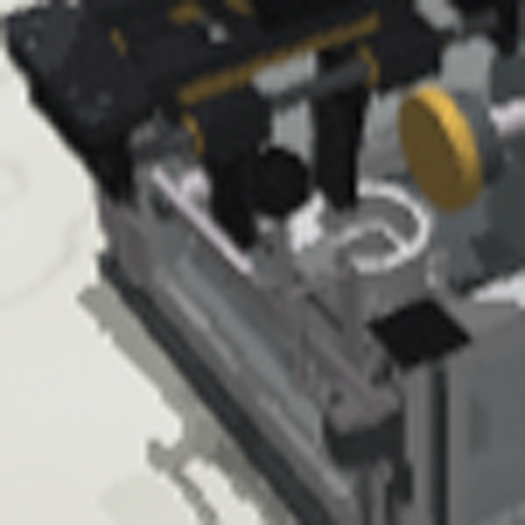

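{"name": "servo_tool", "arguments": {"targets": "0 1.6 -2 0 0 0 0.42; 0 1.6 -2 0 0 0 0.42; 0 0 0 0 0 0 0.42"}}

```text
time: 9.78
eef_pos: [530.3, -31.8, 215.4]
orientation: [-0.0, 0.926, 0.377, 0.002]
ft_force: [7.2, 5.2, -2.0]
gripper_width: 36.8
```

{"name": "servo_tool", "arguments": {"targets": "0 1.7 -2 0 0 0 0.42; 0 1.8 -2 0 0 0 0.42; 0 1.8 -2 0 0 0 0.42; 0 0 0 0 0 0 0.42"}}

```text
time: 10.28
eef_pos: [534.2, -35.6, 221.4]
orientation: [-0.0, 0.926, 0.377, 0.002]
ft_force: [6.8, 5.2, -2.6]
gripper_width: 36.7
```

Run:
```python
from h import *
S=cap('side','s4.png');T=cap('top','t4.png');st()
a=cv2.resize(cv2.cvtColor(S['frame'],4)[140:215,265:340],None,fx=7,fy=7,interpolation=2)
cv2.imwrite('pics/v6.png',a)
```

```text
t 10.38 p [534.1 -35.5 221.3] xyaw 44.3 z [ 0.003  0.002 -1.   ] F [ 6.63  5.76 -3.  ] w 36.7 q [ 0.56  0.15 -0.63  1.72  0.09  1.3   0.68]
```

View pics/v6.png

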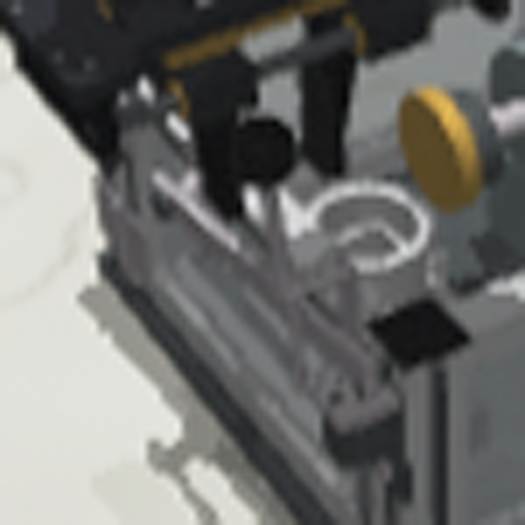

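Run:
```python
from h import *
from scipy.optimize import least_squares
S=bot.capture('side')
f=S['frame'].max(2)
def c(u,r=5.5):
    yy,xx=np.mgrid[:400,:640];m=(f<45)&((xx-u[0])**2+(yy-u[1])**2<r*r);return cen(m)
u=c((302.9,161.4));print(u)
ex=np.array([-.717,-.697,0]);ey=np.array([.697,-.717,0]);k0=np.array([531,-21.5,219.5])
r=lambda a:np.array([0,0,0])+ey*(105-105*np.cos(a)+72*np.sin(a))+np.array([0,0,1])*(105*np.sin(a)+72*np.cos(a)-72)
print(proj(S,k0))
for a in(0,.05,.1,.13,.16,.2,.25):print(a,[proj(S,k0+ex*p+r(a)).round(1) for p in(3,4)],r(a).round(1))
```

```text
[302.18666667 161.21333333]
[303.6235755  169.80523775]
0 [array([304.6, 169.4]), array([304.9, 169.3])] [0. 0. 0.]
0.05 [array([303.8, 167.3]), array([304.1, 167.1])] [ 2.6 -2.7  5.2]
0.1 [array([303. , 165.1]), array([303.3, 165. ])] [ 5.4 -5.5 10.1]
0.13 [array([302.5, 163.8]), array([302.8, 163.7])] [ 7.1 -7.3 13. ]
0.16 [array([302. , 162.5]), array([302.3, 162.4])] [ 8.9 -9.2 15.8]
0.2 [array([301.3, 160.8]), array([301.6, 160.7])] [ 11.4 -11.8  19.4]
0.25 [array([300.4, 158.7]), array([300.7, 158.6])] [ 14.7 -15.1  23.7]
```

{"name": "servo_tool", "arguments": {"targets": "0 1.8 -2 0 0 0 0.42; 0 0 0 0 0 0 0.42; 1 0 0 0 0 0 0.395; 1 0 0 0 0 0 0.37; 1 0 0 0 0 0 0.34; 0.5 0 0 0 0 0 0.2; 0 0 0 0 0 0 0.2; 0 0 0 0 0 0 0.2"}}

```text
time: 11.42
eef_pos: [537.9, -34.3, 223.1]
orientation: [-0.0, 0.926, 0.377, 0.002]
ft_force: [7.9, 4.9, -3.8]
gripper_width: 28.3
```

Run:
```python
from h import *
S=cap('side','s5.png');T=cap('top','t5.png');st()
```

```text
t 11.53 p [537.8 -34.3 223.1] xyaw 44.3 z [ 0.003  0.002 -1.   ] F [ 8.25  4.94 -3.46] w 28.2 q [ 0.56  0.16 -0.63  1.71  0.09  1.3   0.68]
```

{"name": "servo_tool", "arguments": {"targets": "4.8 0.4 0 0 0 0.025 0.2; 4.8 0.5 0 0 0 0.025 0.2; 9.5 1 0 0 0 0.05 0.2; 9.5 1 0 0 0 0.05 0.2; 0 0 0 0 0 0 0.2"}}

```text
time: 12.15
eef_pos: [559.9, -18.5, 222.7]
orientation: [-0.0, 0.952, 0.306, -0.0]
ft_force: [-0.4, 3.6, 0.9]
gripper_width: 28.1
```

{"name": "servo_tool", "arguments": {"targets": "9.5 1 0 0 0 0.05 0.2; 9.5 1 0 0 0 0.05 0.2; 9.5 1 0 0 0 0.05 0.2; 9.5 1 0 0 0 0.05 0.2; 0 0 0 0 0 0 0.2"}}

```text
time: 12.78
eef_pos: [594.4, -2.6, 222.8]
orientation: [-0.0, 0.978, 0.21, -0.0]
ft_force: [-1.2, 3.8, 0.9]
gripper_width: 28.5
```

Run:
```python
from h import *
S=cap('side','s6.png');T=cap('top','t6.png');st()
a=cv2.resize(cv2.cvtColor(S['frame'],4)[100:240,240:420],None,fx=4,fy=4,interpolation=2)
cv2.imwrite('pics/v7.png',a)
H=np.array([659.6,-182.4]);p=pose()[0];print(np.linalg.norm(p[:2]-H))
```

```text
t 12.88 p [594.1  -2.8 223. ] xyaw 24.2 z [-0.  0. -1.] F [0.13 3.41 2.3 ] w 28.3 q [ 0.43  0.28 -0.61  1.58  0.16  1.34  0.23]
191.1608191339943
```

View pics/v7.png

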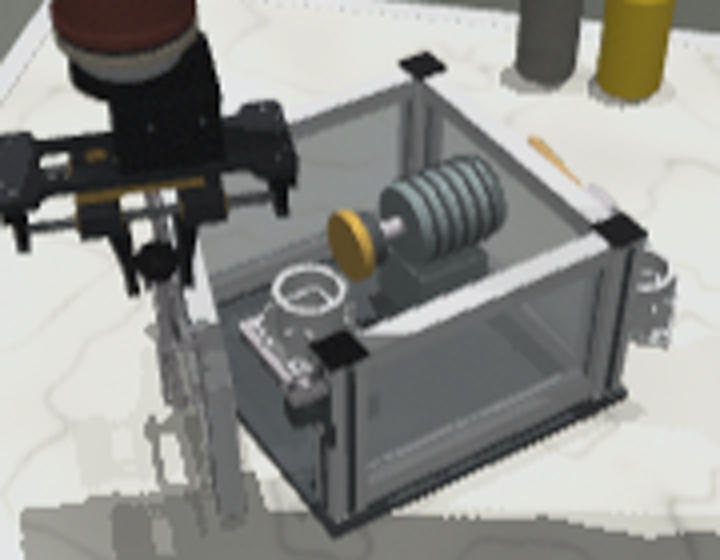

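{"name": "servo_tool", "arguments": {"targets": "13.2 1.6 0 0 0 0.069 0.2; 13.2 1.6 0 0 0 0.069 0.2; 13.2 1.6 0 0 0 0.069 0.2; 13.2 1.6 0 0 0 0.069 0.2; 13.2 1.6 0 0 0 0.069 0.2; 0 0 0 0 0 0 0.2"}}

```text
time: 13.62
eef_pos: [660.2, 8.0, 223.0]
orientation: [-0.0, 0.999, 0.038, 0.0]
ft_force: [-0.0, 3.8, 2.7]
gripper_width: 28.2
```

Run:
```python
from h import *
st();H=np.array([659.6,-182.4]);p=pose()[0];d=p[:2]-H;print(np.linalg.norm(d),np.degrees(np.arctan2(d[1],d[0])))
```

```text
t 13.62 p [660.2   8.  223. ] xyaw 4.4 z [ 0.001  0.001 -1.   ] F [-0.05  3.81  2.67] w 28.2 q [ 0.32  0.41 -0.54  1.41  0.21  1.38 -0.15]
190.37170455630599 89.82480016904077
```

{"name": "servo_tool", "arguments": {"targets": "13.2 1.6 0 0 0 0.069 0.2; 13.2 1.6 0 0 0 0.069 0.2; 13.2 1.6 0 0 0 0.069 0.2; 13.2 1.6 0 0 0 0.069 0.2; 13.2 1.6 0 0 0 0.069 0.2; 13.2 1.6 0 0 0 0.069 0.2; 0 0 0 0 0 0 0.2"}}

```text
time: 14.5
eef_pos: [737.6, -9.8, 223.1]
orientation: [-0.0, 0.986, -0.168, 0.0]
ft_force: [0.3, 3.3, 2.4]
gripper_width: 27.9
```

{"name": "servo_tool", "arguments": {"targets": "13.2 1.6 0 0 0 0.069 0.2; 13.2 1.6 0 0 0 0.069 0.2; 13.2 1.6 0 0 0 0.069 0.2; 13.2 1.6 0 0 0 0.069 0.2; 13.2 1.6 0 0 0 0.069 0.2; 13.2 1.6 0 0 0 0.069 0.2; 0 0 0 0 0 0 0.2"}}

```text
time: 15.38
eef_pos: [801.2, -57.5, 223.0]
orientation: [0.0, 0.93, -0.367, 0.0]
ft_force: [1.5, 2.6, 0.8]
gripper_width: 28.3
```

Run:
```python
from h import *
st();H=np.array([659.6,-182.4]);p=pose()[0];d=p[:2]-H;print(np.linalg.norm(d),np.degrees(np.arctan2(d[1],d[0])))
```

```text
t 15.38 p [801.2 -57.5 223. ] xyaw -43.1 z [ 0.001 -0.    -1.   ] F [1.49 2.59 0.78] w 28.3 q [ 0.19  0.69 -0.33  0.96  0.21  1.52 -0.84]
188.85655695088565 41.40967377916661
```

{"name": "servo_tool", "arguments": {"targets": "9.5 1 0 0 0 0.05 0.2; 0 0 0 0 0 0 0.2; 0 -1.8 2 0 0 0 0.2; 0 -3.4 4 0 0 0 0.2; 0 -3.2 4 0 0 0 0.2; 0 -3 4 0 0 0 0.2; 0 -2.8 4 0 0 0 0.2; 0 0 0 0 0 0 0.2"}}

```text
time: 16.38
eef_pos: [817.7, -52.9, 204.4]
orientation: [-0.0, 0.921, -0.39, -0.0]
ft_force: [1.0, 0.5, 1.5]
gripper_width: 28.1
```

{"name": "servo_tool", "arguments": {"targets": "0 0 0 0 0 0 0.36; 0 0 0 0 0 0 0.4; 0 0 0 0 0 0 0.45; 0 0 0 0 0 0 0.5; 0 0 0 0 0 0 0.55; 0 0 0 0 0 0 0.6"}}

```text
time: 17.12
eef_pos: [817.5, -53.5, 204.9]
orientation: [-0.0, 0.921, -0.39, -0.0]
ft_force: [-0.1, -0.5, 0.2]
gripper_width: 49.6
```

{"name": "servo_tool", "arguments": {"targets": "0 0 -10 0 0 0 0.6; 0 0 -25 0 0 0 0.6; 0 0 -30 0 0 0 0.6; 0 0 -30 0 0 0 0.6; 0 0 0 0 0 0 0.6"}}

```text
time: 17.75
eef_pos: [818.5, -53.3, 304.2]
orientation: [-0.001, 0.921, -0.39, 0.003]
ft_force: [-0.2, 0.3, 0.5]
gripper_width: 52.1
```

Run:
```python
from h import *
S=cap('side','s7.png');T=cap('top','t7.png');st()
a=cv2.resize(cv2.cvtColor(S['frame'],4)[100:250,200:400],None,fx=4,fy=4,interpolation=2)
cv2.imwrite('pics/v8.png',a)
```

```text
t 17.85 p [817.6 -53.4 300.2] xyaw -45.9 z [ 0.001  0.    -1.   ] F [ 0.04 -0.6  -0.88] w 52.1 q [ 0.14  0.74 -0.31  0.72  0.21  1.7  -0.87]
```

View pics/v8.png

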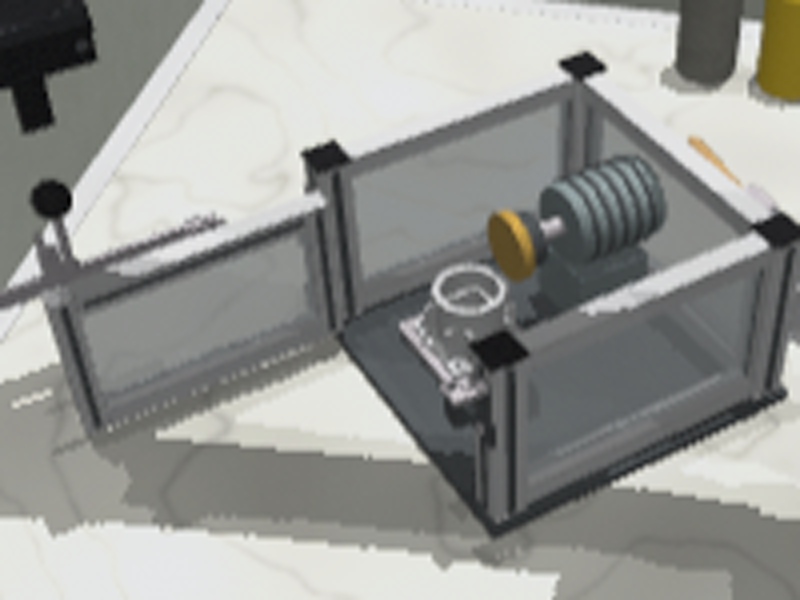

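Run:
```python
from h import *
S=bot.capture('side');T=bot.capture('top');f=S['frame'].max(2)
yy,xx=np.mgrid[:400,:640]
u=cen((f<45)&((xx-212.75)**2+(yy-149.75)**2<40));print('knob px',u)
H=np.array([659.6,-182.4,0])
from scipy.optimize import least_squares
def K(g,a):
    r=205-(105-105*np.cos(a)+72*np.sin(a)); h=147.5+105*np.sin(a)+72*np.cos(a)
    b=np.radians(134.2)-g; e=np.array([np.cos(b),np.sin(b),0]);n=np.array([-e[1],e[0],0])
    return H+e*r-n*20+[0,0,h]
print(proj(S,K(0,0)),'init 303.5,169.8')
print('gate,latch',least_squares(lambda v:proj(S,K(*v))-u,[1.5,0]).x)
c0=cv2.imread('pics/top0.png');c1=cv2.cvtColor(T['frame'],4)
d=cv2.absdiff(c0,c1).max(2)
for n,(x,y) in dict(c3=(404,284),brush=(445,267),cal=(250,274),tray=(190,203),hex=(203,273)).items():print(n,(d[y-20:y+20,x-25:x+25]>60).sum())
st()
```

```text
knob px [212.39393939 149.28787879]
[303.61590461 169.80662312] init 303.5,169.8
gate,latch [1.56768272 0.02049149]
c3 19
brush 2
cal 0
tray 0
hex 0
t 17.95 p [817.2 -53.5 298.7] xyaw -45.9 z [-0.002 -0.    -1.   ] F [-0.19 -0.95 -0.32] w 52.4 q [ 0.14  0.74 -0.31  0.72  0.21  1.7  -0.87]
```

```bash
python3 -c "
from h import *
print(bot.hand_in());st()"
```

```text
the job is handed in; nothing more can be done
None
the job is handed in; nothing more can be done
```

The gate is open and standing square to the guard's front, the latch bar is down again, and the job is handed in. The hand-in gave no verdict.

- **Unlatching:** I pushed the knob in about 3.7 mm with one finger while lifting lightly. The lift force then dropped as the bar came under the throat. I lifted the bar to about 0.2 rad, judged from the picture, with the gate still shut. The arm read at most about 12 N at the knob. Bar-to-catch force was not measured directly.
- **Opening:** I gripped the knob, swung the gate about 91° along its arc, let the bar down, released it and raised the hand.
- **Last checks:**
  - The last side picture puts the gate at about 1.57 rad and the latch at about 0.02 rad, but the camera calibration (about 2 mm) makes the latch figure uncertain.
  - The fingertips are about 60 mm above the knob, with roughly zero wrist force.
  - The tray, caliper and hex key areas of the top picture are unchanged. The brush area changed by 2 pixels and the loose casting's by 19, which I took for shadow and did not look into further.
- **Disagreement:** The guard's post spacing measured about 4–5% smaller than the stated sizes. I put this down to how I picked the post caps and worked from the knob position instead, which agreed to about 4 mm.

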